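# Probe the gear unit's guide tube and present the gauge rod

### The arm

A 6-joint arm with a two-finger parallel gripper is mounted at the origin on the work surface. World frame = base frame: x ahead of the robot, y to its left, z up, the work surface at z = 0. Lengths are in mm, angles in rad, forces in N, time in s.
With the tool pointing down it reaches from about 300 to 775 mm from the base axis. Payload 14.6 kg.
Tool frame: the origin (TCP) lies on the centre line of the jaws, within the pads' length; the fingertips stand 19 mm ahead of it and the grasp point (between the pads) is the TCP (bot.tip_reach is the distance from the TCP to the fingertips, in mm); z points along the fingers, y is the line along which they close (so a half turn about z gives the same grasp; the last joint's range is limited). The gripper opens to 85 mm and grips with 20 to 120 N. Pads are 22 mm wide; open, the fingers measure 114 mm over their backs; the gripper's body (76 mm by 85 mm) begins 54 mm behind the grasp point. The pads swing forward as they close: fully open they stand 13 mm farther back than shut.
Start: joints at [1.048, 0.3, 1.521, -0, 1.321, -0.067], TCP at [242.096, 493.841, 250.281] pointing down, gripper open.
Joint ranges: [-3.03, 3.03], [-0.79, 2.21], [0.23, 2.52], [-1.04, 4.18], [0, 3.07], [-2.55, 2.55]. Speed limits (rad/s): [2.22, 2.22, 2.57, 3.14, 3.14, 3.14].

### API

Orientations are given as a unit quaternion [w, x, y, z].
In Python, from rig import bot gives the robot as it stands. Calls block until the motion is done:
- bot.move_to(position, orientation): joint-space move of the TCP to a pose.
- bot.servo_line(position, attitude=None, speed=150, until_force=None): straight line of the TCP; attitude=None keeps the orientation; speed is the mean speed in mm/s. With until_force (N) it stops when the force on the tool has changed by that much, and returns True; else False.
- bot.move_joints(angles): joint-space move.
- bot.move_gripper(opening, grip_force=None): finger opening in mm; grip_force is the grip in N (None keeps the last); returns when the fingers have stopped.
- bot.dwell(seconds).
- bot.ik(position, orientation): joint angles nearest the present ones, or None.
- bot.read_state(): the state.
- bot.read_camera(name): name is "scene" or "side" or "wrist"; returns a dict with "image" (384x512x3 uint8, blue, green, red), "depth" (384x512 float32, mm along the optical axis (not along the pixel's ray), 0 where there is no reading), "fovy" (degrees; the focal length in pixels is half the picture's height over the tangent of half this angle, whatever the lens; pixels are square), "cx", "cy" (the principal point, pixels), "k1" (the pictures are not rectified: a ray, as slopes to the right and down, at radius r is drawn at 1 + k1 r^2 times it, then the intrinsics apply), "eye" and "attitude" of the camera in the world; the wrist camera has in their place "mount" (4x4, takes a point from camera to tool coordinates, whose origin is the TCP and whose axes are the flange's). Camera axes: x right, y down, z forward; pixel columns grow to the right and rows downward; lengths in mm; the calibration is good to about 2 mm. A picture is of the moment at which its call begins: read the wrist's pose just before it.
A pose or a line that the arm cannot do raises bot.MotionError and nothing moves.
- bot.finish_job(): hands the job in; it is judged then, once.
The state is a dict: "clock": time; "joint_positions": joint angles; "qvel": joint speeds; "effort": joint torques, N m; "ee_pos": TCP position; "tool_rot": TCP orientation; "ft_force": force on the tool from outside, world axes, zero at the start; "moment": the same for the moment, N m; "grip_width": finger opening in mm; "grip_force": force on a finger pad.
Only numpy, scipy, OpenCV 4.12 (cv2) and the standard library are available. Lean on these libraries where they do the work, as an engineer would, in place of code of your own. Each camera call takes 0.05 s, during which the arm holds its last target. There are 200 camera calls.

### The job

Take the red-handled gauge rod from its blue rests and, holding it, slide its steel end into the brass guide tube on the grey gear unit until the brass collar stops fully against the tube's mouth. Then draw it right out and hold it level, with the tip over the white reading card and about 20 cm above the bench, leaving the other things on the bench where they are. Finish while holding it there, motionless in the gripper: do not put it down or let go.

Things in the scene. Friction and masses are not known exactly. Their poses are not given: they have to be found in the camera images.
- gauge_grip (a point): Centre of the gauge rod's red flat-sided handle, the place to grasp it. Handle 90 mm long (x), 16 mm wide (y), 22 mm high (z). Axes: -x points along the rod to its tip, z up at the start. It starts level in the stand, tip roughly towards the robot, centre line 55 mm above the bench; the handle's middle is free, 47 mm of air below the centre line. Lift it straight up.
- gauge_stop (a point): Centre of the collar's stop face (the face towards the tip), 55 mm from the handle's centre along the rod; axes as gauge_grip.
- gauge_tip (a point): Tip of the gauge rod, 135 mm from the handle's centre and 80 mm from the collar's stop face; axes as gauge_grip.
- tube_mouth (a point): Centre of the brass guide tube's open mouth, 160 mm above the bench; z points out along the tube's axis, 35 degrees above level, roughly away from the robot; y is level. Bore 14 mm, flared to 22 mm over the last 12 mm; outside 23 mm, 30 mm at the rim. 94 mm deep, so the collar stops on the rim (stop face at the mouth) before the tip reaches bottom. Rigid.
- gear_unit: Grey gear unit fixed to the bench, carrying the tube. Origin on the bench straight below the tube's mouth; x points level the way the mouth faces, z up. Foot plate x = -125 to 65 mm, 130 mm wide; housing x = -110 to 50 mm, 110 mm wide, 93 mm high, with a shaft stub out to y = -93 mm. The tube runs above it towards -x.
- gauge_stand: Fixed stand of the gauge rod: dark base plate 200 x 56 x 8 mm and two blue notched rests. The handle's centre starts 55 mm above its origin (underside), tip towards its -x. Front rest x = -101 to -89 mm, 28 mm wide, 61 mm high; rear rest (under the handle's rear end) x = 32 to 44 mm, 36 mm wide, 56 mm high.
- reading_card: White square reading card with a thin black cross, 110 x 110 x 3 mm, fixed flat on the bench; origin at the centre of its underside, z up, edges along x and y.
- gauge: The whole gauge rod, 180 mm long, 0.11 to 0.23 kg; origin and axes as gauge_grip. From the handle's front: 4 mm neck, brass collar 32 mm diameter, 6 mm thick, then a steel rod of 8 mm diameter and 80 mm length with a tapered tip, 4 mm wide at its end. Handle's rear end 45 mm behind its centre.
- bearing: Bystander: steel bearing ring, 62 mm diameter, 18 mm high; leave alone. Origin under its centre.
- screwdriver: Bystander: screwdriver with a yellow handle, lying on the bench; leave alone.
- cup: Bystander: white plastic cup, 72 mm diameter, 85 mm high; leave alone. Origin under its centre.
- oil_bottle: Bystander: yellow bottle with a red cap, 60 mm diameter, 130 mm high; leave alone. Origin under its centre.
- tape_roll: Bystander: orange tape roll, 90 mm diameter, 24 mm high; leave alone. Origin under its centre.
- spacer_ring: Bystander: aluminium spacer ring, 80 mm diameter, 14 mm high; leave alone. Origin under its centre.
- grease_can: Bystander: blue can, 68 mm diameter, 75 mm high; leave alone. Origin under its centre.
Things that resemble listed ones, but are neither listed nor needed, are in the scene too. What is meant by the reading_card is not purple, and is the smaller of those in its own colour.

How it is judged (in metres and radians):
On the way, in this order (a step that is already met when the one before it is completed fails the run):
1. the gauge rod is held in the gripper, lifted clear of its stand (contact force between the fingers and gauge above 0.5 N and contact force between gauge and gauge_stand below 0.05 N and height (world z) of gauge_grip above 0.08 m), for 0.1 s.
2. the held rod is in the guide tube with its collar stopped against the mouth (within 3 mm) (contact force between the fingers and gauge above 0.5 N and z of gauge_stop in the frame of tube_mouth below 0.003 m and distance between gauge_stop and tube_mouth below 0.008 m and angle between the x axis of gauge_grip and the z axis of tube_mouth, either way round below 0.15 rad), for 0.1 s.
3. the held rod is drawn right out of the tube (contact force between the fingers and gauge above 0.5 N and z of gauge_tip in the frame of tube_mouth above 0.005 m), for 0.1 s.
At the end, for the whole second after the job is handed in: The gauge rod is held still by the fingers alone (slower than 30 mm/s, touching neither gear unit nor stand), level within 7 degrees (0.12 rad), its tip over the reading card (within the 110 mm square) and 140 to 260 mm above the bench (contact force between the fingers and gauge above 0.5 N and angle between gauge_grip's own x axis and vertical between 1.4508 and 1.6908 rad and x of gauge_tip in the frame of reading_card between -0.055 and 0.055 m and y of gauge_tip in the frame of reading_card between -0.055 and 0.055 m and height (world z) of gauge_tip between 0.14 and 0.26 m and linear speed of gauge below 0.03 m/s and contact force between gauge and gear_unit below 0.05 N and contact force between gauge and gauge_stand below 0.05 N); the arm keeps its last pose, push and grip.
It fails at once if a bystander is shifted by more than 20 mm (distance of any of bearing, screwdriver, cup, oil_bottle, tape_roll, spacer_ring, grease_can from where it was at the start of the episode above 0.02 m).
It also fails if it takes over 51 s, if anything falls off the work surface, if the arm or the gripper's body presses on something with over 40 N, if the wrist force passes 120 N, or if a joint passes its speed limit or range.

## Working session

There is one attempt and no reset: what is moved stays moved. The work goes in short steps, each a Python script; the robot and the scene stay as the last script left them, time stands still between calls to the robot, and variables do not carry over. Pictures are saved under pics/ and viewed, at most 10 in all, crops included, and the job is handed in when it is done.

```bash
mkdir -p pics; ls; cat > h.py <<'E'
import numpy as np, cv2
from scipy.spatial.transform import Rotation as R
from rig import bot
def q2R(q): return R.from_quat([q[1],q[2],q[3],q[0]]).as_matrix()
def R2q(M):
    q=R.from_matrix(M).as_quat(); return [float(v) for v in (q[3],q[0],q[1],q[2])]
def shot(name):
    s=bot.read_state(); c=bot.read_camera(name)
    if name=="wrist":
        T=np.eye(4);T[:3,:3]=q2R(s["tool_rot"]);T[:3,3]=s["ee_pos"];M=T@np.array(c["mount"]);c["R"]=M[:3,:3];c["o"]=M[:3,3]
    else:
        a=np.array(c["attitude"]); c["R"]=q2R(a) if a.size==4 else a; c["o"]=np.array(c["eye"])
    c["f"]=c["image"].shape[0]/2/np.tan(np.radians(c["fovy"])/2)
    return c
def slopes(c,uv):
    uv=np.atleast_2d(np.asarray(uv,float)); K=np.array([[c["f"],0,c["cx"]],[0,c["f"],c["cy"]],[0,0,1]])
    return cv2.undistortPoints(uv[:,None],K,np.array([c["k1"],0,0,0.]))[:,0]
def rays(c,uv):
    s=slopes(c,uv); d=np.c_[s,np.ones(len(s))]@c["R"].T
    return d
def onz(c,uv,z):
    d=rays(c,uv); return c["o"]+d*((z-c["o"][2])/d[:,2])[:,None]
def pts(c,uv):
    uv=np.atleast_2d(np.asarray(uv)).astype(int); z=c["depth"][uv[:,1],uv[:,0]]
    return c["o"]+rays(c,uv)*z[:,None]
def proj(c,P):
    p=(np.atleast_2d(P)-c["o"])@c["R"]; s=p[:,:2]/p[:,2:]; r2=(s**2).sum(1,keepdims=True)
    return s*(1+c["k1"]*r2)*c["f"]+[c["cx"],c["cy"]]
def tri(c1,u1,c2,u2):
    A=rays(c1,u1)[0];B=rays(c2,u2)[0]
    t=np.linalg.lstsq(np.c_[A,-B],c2["o"]-c1["o"],rcond=None)[0]
    p=c1["o"]+A*t[0];q=c2["o"]+B*t[1]; return (p+q)/2,np.linalg.norm(p-q)
E
python3 - <<'E'
from h import *
import pickle
for n in("scene","side","wrist"):
    c=shot(n); pickle.dump(c,open(n+".pkl","wb")); cv2.imwrite(f"pics/{n}0.png",c["image"])
    print(n,c["o"].round(),c["R"][:,2].round(2),c["fovy"],c["k1"],c["cx"],c["cy"])
E
```

```text
pics
scene [ 965. -705.  816.] [-0.42  0.64 -0.64] 55.01165377010845 -0.07707271297394412 250.5930125451351 191.60579199406553
side [ -11. 1211.  920.] [ 0.34 -0.78 -0.52] 46.724860987757914 -0.024878199755850393 255.38475399057887 190.6461128239521
wrist [177. 525. 373.] [ 0.26 -0.13 -0.96] 68.14496630927363 -0.0030815182691216014 256.59457245659706 193.4084165991477
```

```bash
python3 -c "
import cv2,numpy as np
a=[cv2.imread(f'pics/{n}0.png') for n in('scene','side')]
print(a[0].shape)
"
```

```text
(384, 512, 3)
```

View pics/scene0.png

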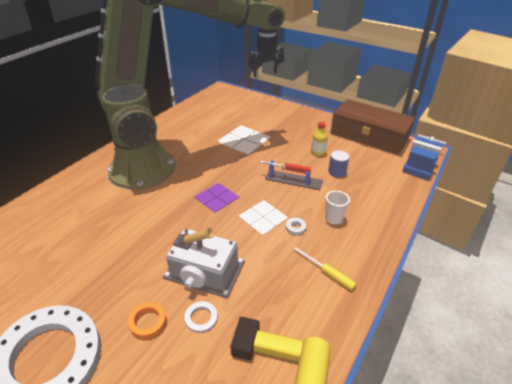

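View pics/side0.png

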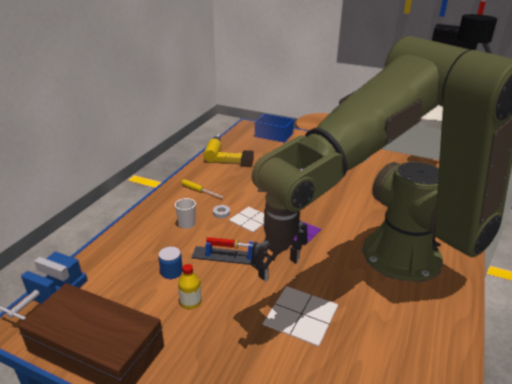

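The scene picture shows the red-handled rod at (295,167) on its stand. The gear unit is at (205,260) with the brass tube at about (200,237).

- **Red things:** rod handle (295,167) and bottle cap (321,126). I take the handle.
- **Cards:** white at (263,217), white at (244,139), which looks larger, and purple (217,197). I take the smaller white one at (263,217) and will check its size.
- **Brass or orange things:** tube (200,237), tape roll (147,320).

The side picture shows the rod at (220,242), the small card at (248,218) and the large card at (302,315). The tube is hidden there.

```bash
python3 - <<'E'
from h import *
import pickle
S,D=[pickle.load(open(n+".pkl","rb")) for n in("scene","side")]
def mask(c,lo,hi,box):
    h=cv2.cvtColor(c["image"],cv2.COLOR_BGR2HSV); m=cv2.inRange(h,lo,hi); o=np.zeros_like(m);x0,y0,x1,y1=box;o[y0:y1,x0:x1]=m[y0:y1,x0:x1];return o
def ends(m):
    ys,xs=np.nonzero(m);r=cv2.minAreaRect(np.c_[xs,ys].astype(np.float32));b=cv2.boxPoints(r)
    P=np.c_[xs,ys].astype(float);c=P.mean(0);v=np.linalg.svd(P-c,full_matrices=False)[2][0];v*=np.sign(v[0]);t=(P-c)@v
    return c,c+v*t.min(),c+v*t.max(),len(xs)
rs=ends(mask(S,(0,150,80),(6,255,255),(275,155,325,180)));rd=ends(mask(D,(0,150,80),(6,255,255),(195,230,245,255)))
print(rs,rd)
print("handle c",tri(S,rs[0],D,rd[0]),"ends",tri(S,rs[1],D,rd[2]),tri(S,rs[2],D,rd[1]))
for c,box in((S,(235,195,290,240)),(S,(212,118,275,160)),(D,(225,200,275,232)),(D,(255,280,345,350))):
    m=mask(c,(0,0,90),(180,60,255),box);cn=max(cv2.findContours(m,cv2.RETR_EXTERNAL,cv2.CHAIN_APPROX_NONE)[0],key=cv2.contourArea)
    m=cv2.morphologyEx(m,cv2.MORPH_CLOSE,np.ones((5,5)));cn=max(cv2.findContours(m,cv2.RETR_EXTERNAL,cv2.CHAIN_APPROX_NONE)[0],key=cv2.contourArea)
    p=onz(c,cn[:,0].astype(float),3)[:,:2];print("card",cv2.minAreaRect(p.astype(np.float32)))
# tube
m=mask(S,(12,110,60),(30,255,255),(180,225,218,250));ys,xs=np.nonzero(m);p=pts(S,np.c_[xs,ys]);k=p[:,2]>100;p=p[k]
print("tube pts",len(p),np.percentile(p,[2,50,98],axis=0).round())
print("depth pix", [ (u,v,pts(S,(u,v)).round()) for u,v in ((210,233),(200,237),(187,240))])
cv2.imwrite("pics/crop1.png",cv2.resize(np.hstack([S["image"][145:200,250:340],S["image"][215:295,160:250][:55]]),None,fx=4.4,fy=6,interpolation=2))
E
```

```text
(array([296.95890411, 167.67123288]), array([285.55765978, 165.97739145]), array([309.91152041, 169.595556  ]), 146) (array([220.66494845, 241.59793814]), array([205.92685056, 239.51843273]), array([233.65698145, 243.43107856]), 194)
handle c (array([525.78668693, 249.24869457,  57.47533746]), np.float64(0.3523561312868972)) ends (array([486.24344087, 238.39593933,  55.56347498]), np.float64(0.07880594431318393)) (array([570.41195885, 261.58965461,  59.71667809]), np.float64(1.8076775524165096))
card ((549.068603515625, 19.566818237304688), (113.69015502929688, 161.17990112304688), 75.54444885253906)
card ((212.78140258789062, 378.1130676269531), (164.16627502441406, 163.83889770507812), 87.27825927734375)
card ((558.7678833007812, 18.361473083496094), (112.05565643310547, 179.1589813232422), 76.13970184326172)
card ((214.05523681640625, 376.7995300292969), (161.87811279296875, 158.35350036621094), 87.36691284179688)
tube pts 239 [[ 465. -263.  115.]
 [ 510. -250.  149.]
 [ 539. -225.  170.]]
depth pix [(210, 233, array([[ 528., -230.,  150.]])), (200, 237, array([[ 514., -252.,  147.]])), (187, 240, array([[ 475., -261.,  120.]]))]
```

View pics/crop1.png

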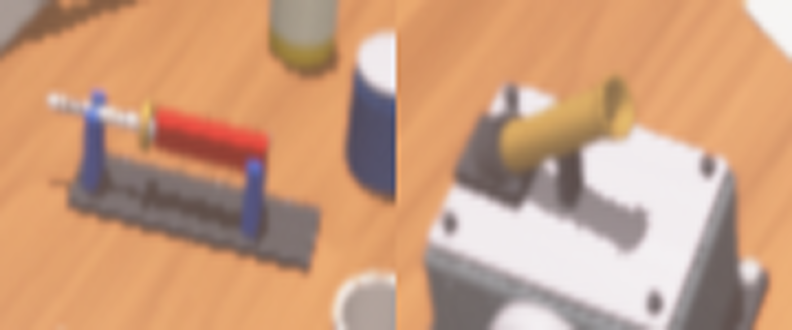

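The left half of the crop confirms the rod: red handle, brass collar and steel tip towards the robot, on two blue rests. The right half shows the brass tube with its open flared mouth at the upper right end (scene px ≈ (211,233)). The white card centred near (549,15) measures about 112 mm wide (its length is stretched by the bearing) against 163 mm for the other, so it is the right one.

```bash
cat >> h.py <<'E'
def att(u,flip=False):
    "tool attitude with rod rear axis u; tool z = -gauge z"
    u=np.array(u,float);u/=np.linalg.norm(u); y=np.cross([0,0,1],u);y/=np.linalg.norm(y); z=np.cross(u,y)
    s=-1 if flip else 1
    return R2q(np.c_[s*u,-s*y,-z])
E
python3 - <<'E'
from h import *
import pickle
s=bot.read_state();print(s["clock"])
u=np.array([84.2,23.2,0]);yaw=np.arctan2(23.2,84.2)
for f in(0,1):
    q=att(u,f); print(f,[bot.ik(p,q) for p in([527,250,180],[527,250,57])])
    a=np.radians(35); ut=[np.cos(a)*.94,np.cos(a)*.34,np.sin(a)]
    for t in(55,155): print("ins",bot.ik(list(np.array([538,-228,160])+t*np.array(ut)),att(ut,f)))
    print("card",bot.ik([684,60,200],att([1,.2,0],f)))
c=pickle.load(open("wrist.pkl","rb"));print(np.array(c["mount"]).round(2))
E
```

```text
0.15
0 [array([ 3.80156443e-01,  4.37159641e-01,  1.50302106e+00, -4.44089210e-16,
        1.20141195e+00,  1.68208976e+00]), array([ 3.80156443e-01,  5.96557514e-01,  1.58263241e+00, -4.44089210e-16,
        9.62402730e-01,  1.68208976e+00])]
ins [-0.58014336  0.35185102  1.69894748  0.68003583  0.81812196  0.23649835]
ins [-0.46680443  0.40752097  1.47654559  0.56509482  0.89283279  0.47796618]
card [ 3.41659800e-02  6.49350697e-01  1.13139459e+00 -4.44089210e-16
  1.36084737e+00  1.40756675e+00]
1 [array([ 3.80156443e-01,  4.37159641e-01,  1.50302106e+00, -4.44089210e-16,
        1.20141195e+00, -1.45950289e+00]), array([ 3.80156443e-01,  5.96557514e-01,  1.58263241e+00, -4.44089210e-16,
        9.62402730e-01, -1.45950289e+00])]
ins None
ins None
card [ 3.41659800e-02  6.49350697e-01  1.13139459e+00 -4.44089210e-16
  1.36084737e+00 -1.73402591e+00]
[[  -0.     -0.96   -0.29   72.17]
 [   1.     -0.      0.     -0.48]
 [  -0.     -0.29    0.96 -123.45]
 [   0.      0.      0.      1.  ]]
```

```bash
python3 - <<'E'
from h import *
import pickle
u=np.array([84.2,23.2,0]);q=att(u); un=u/np.linalg.norm(u)
L=[]
for i,(du,z) in enumerate(((-50,220),(0,190))):
    bot.move_to(list(np.array([527,250,z])+du*un),q); bot.dwell(.1)
    c=shot("wrist");L.append(c);pickle.dump(c,open(f"w{i}.pkl","wb"))
c=L[0]
print(bot.read_state()["clock"],[proj(c,[p]).round() .tolist() for c in L for p in([527,250,57],[486,238,57],[570,261,57])])
cv2.imwrite("pics/w01.png",cv2.resize(np.hstack([x["image"] for x in L]),(800,300)))
E
```

```text
2.3417 [[[256.0, 133.0]], [[257.0, 175.0]], [[257.0, 85.0]], [[256.0, 190.0]], [[257.0, 231.0]], [[257.0, 142.0]]]
```

View pics/w01.png

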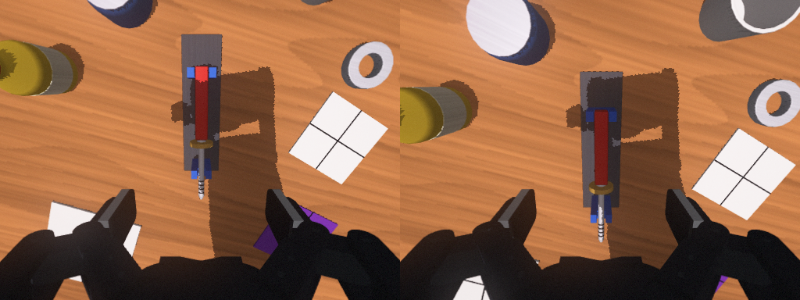

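Both wrist views show the rod pointing straight down the picture: red handle at about (257,133) in the first and (257,190) in the second (full-size px), collar and tip below it. The smaller white card with its cross is to the right, and the can and bottle are well clear.

```bash
python3 - <<'E'
from h import *
import pickle
L=[pickle.load(open(f"w{i}.pkl","rb")) for i in(0,1)]
E=[]
for i,c in enumerate(L):
    h=cv2.cvtColor(c["image"],cv2.COLOR_BGR2HSV)
    m=cv2.inRange(h,(0,130,50),(7,255,255))|cv2.inRange(h,(172,130,50),(180,255,255)); m[:,:225]=0;m[:,290:]=0
    n,l,st,ce=cv2.connectedComponentsWithStats(m);k=1+np.argmax(st[1:,4]);ys,xs=np.nonzero(l==k)
    rows=np.arange(ys.min(),ys.max()+1);mid=np.array([[(xs[ys==r].min()+xs[ys==r].max())/2,r] for r in rows if (ys==r).any()])
    p=onz(c,mid,60);print("red",st[k],"line fit ends z60",p[2].round(1),p[-3].round(1))
    v=p[5]-p[-5];print("yaw",np.degrees(np.arctan2(v[1],v[0])),"mid u width",np.bincount(ys)[rows].mean())
    E.append(mid[-1]+[0,.5])
    # brass collar
    b=cv2.inRange(h,(14,90,50),(32,255,255));b[:,:225]=0;b[:,290:]=0;b[:rows[-1]-15]=0;yy,xx=np.nonzero(b);print("collar px",xx.min(),xx.max(),yy.min(),yy.max())
    w=cv2.inRange(h,(0,0,130),(180,50,255));w[:,:340]=0
    w=cv2.morphologyEx(w,cv2.MORPH_CLOSE,np.ones((5,5)))
    for cn in cv2.findContours(w,cv2.RETR_EXTERNAL,cv2.CHAIN_APPROX_NONE)[0]:
        if cv2.contourArea(cn)>3000: print("card",cv2.minAreaRect(onz(c,cn[:,0].astype(float),3)[:,:2].astype(np.float32)))
print("handle front end",tri(L[0],E[0],L[1],E[1]))
E
```

```text
red [ 249   84   18   96 1552] line fit ends z60 [569.4 260.2  60. ] [484.9 237.2  60. ]
yaw 15.218227117756342 mid u width 16.166666666666668
collar px 243 288 178 328
card ((526.0198974609375, 25.12743377685547), (110.4038314819336, 109.97444152832031), 75.43424224853516)
red [ 248  141   19   96 1669] line fit ends z60 [569.4 260.7  60. ] [484.6 237.3  60. ]
yaw 15.141336678981162 mid u width 17.385416666666668
collar px 242 285 232 299
card ((525.9960327148438, 25.142833709716797), (110.60232543945312, 109.92841339111328), 75.38105773925781)
handle front end (array([484.47300818, 234.26561349,  64.45619904]), np.float64(5.78466771090567))
```

```bash
python3 - <<'E'
from h import *
import pickle
a=np.radians(15.2);q=att([np.cos(a),np.sin(a),0])
bot.move_gripper(50)
bot.move_to([528,249,130],q)
bot.servo_line([528,249,56],speed=80)
bot.move_gripper(0,grip_force=70)
s=bot.read_state();print(s["grip_width"],s["grip_force"],s["ft_force"])
bot.servo_line([528,249,200],speed=90)
s=bot.read_state();print(s["clock"],s["grip_width"],s["grip_force"],s["ft_force"])
c=shot("wrist");pickle.dump(c,open("w2.pkl","wb"));cv2.imwrite("pics/w2.png",c["image"])
S=pickle.load(open("scene.pkl","rb"))
h=cv2.cvtColor(S["image"],cv2.COLOR_BGR2HSV);m=cv2.inRange(h,(12,110,60),(30,255,255));ys,xs=np.nonzero(m)
k=(xs>182)&(xs<216)&(ys>226)&(ys<248);P=pts(S,np.c_[xs[k],ys[k]]);P=P[(P[:,2]>95)&(P[:,2]<185)]
for _ in range(3):
    c0=np.median(P,0);v=np.linalg.svd(P-P.mean(0),full_matrices=False)[2][0];d=P-P.mean(0);r=np.linalg.norm(d-np.outer(d@v,v),axis=1);P=P[r<18]
v*=np.sign(v[2]);t=(P-P.mean(0))@v
print("tube",P.mean(0),v,"yaw",np.degrees(np.arctan2(v[1],v[0])),"el",np.degrees(np.arcsin(v[2])),t.min(),t.max(),P.mean(0)+v*t.max())
E
```

```text
14.749402843085281 68.56226921081543 [-2.14626324  0.59481385  5.46827718]
6.3583 14.852877478096687 68.23050141334534 [ 0.2460213  -0.2825301  -1.85690119]
tube [ 506.43089622 -246.79610686  145.23435304] [0.78888367 0.34299783 0.50991671] yaw 23.498866953628305 el 30.65828201638005 -52.997913343788355 35.60996931280052 [ 534.52301932 -234.58196465  163.39247144]
```

View pics/w2.png

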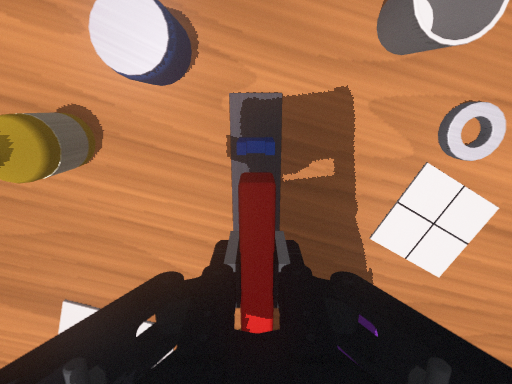

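The wrist view shows the handle held squarely between the pads at (257,255), with the stand empty below. Next, two wrist views of the tube mouth.

```bash
python3 - <<'E'
from h import *
import pickle
mouth=np.array([537,-231,160.]);yaw=np.radians(23.5)
M=np.array(pickle.load(open("w2.pkl","rb"))["mount"]);f=192/np.tan(np.radians(68.14/2))
L=[]
for i,(pitch,px,d) in enumerate(((-15,(220,150),270),(-15,(300,110),255))):
    e=np.radians(pitch);q=att([np.cos(e)*np.cos(yaw),np.cos(e)*np.sin(yaw),np.sin(e)]);Rt=q2R(q)
    pc=np.array([(px[0]-256.6)/f,(px[1]-193.4)/f,1])*d
    tcp=mouth-Rt@(M[:3,:3]@pc+M[:3,3]);print(tcp.round(),bot.ik(list(tcp),q))
    try: bot.move_to(list(tcp),q)
    except bot.MotionError as ex: print(ex);continue
    bot.dwell(.15);c=shot("wrist");L.append(c);pickle.dump(c,open(f"t{i}.pkl","wb"))
print(bot.read_state()["clock"])
if L: cv2.imwrite("pics/t01.png",cv2.resize(np.hstack([x["image"][30:270,130:390] for x in L]),None,fx=1.53,fy=1.53,interpolation=2))
E
```

```text
[ 554. -261.  311.] [-0.4285608   0.50767348  1.11173046 -0.19528742  1.69699378  0.72445566]
[ 491. -207.  316.] [-0.3898034   0.32002414  1.36041455 -0.18725408  1.64441483  0.77423731]
9.125
```

View pics/t01.png

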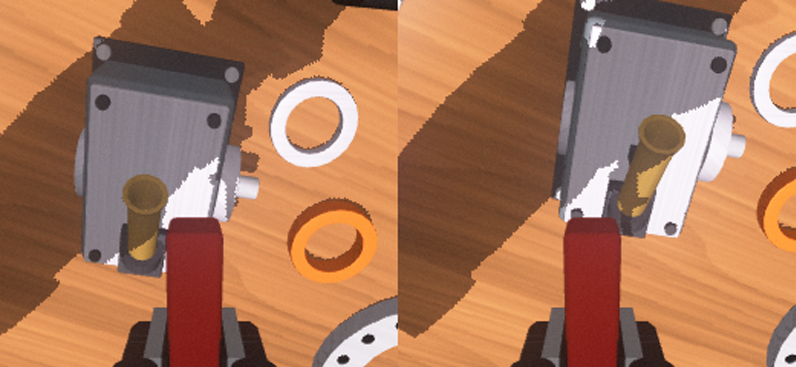

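The two crops show the open mouth with its flared rim at about (225,158) in the first view and (302,118) in the second (full-frame px), with the tube running down-image towards the robot.

```bash
python3 - <<'E'
from h import *
import pickle
L=[pickle.load(open(f"t{i}.pkl","rb")) for i in(0,1)]
cen=[];pl=[];vis=[]
for c,g in zip(L,((225,158),(302,118))):
    im=c["image"];h=cv2.cvtColor(im,cv2.COLOR_BGR2HSV);m=cv2.inRange(h,(17,110,40),(32,255,255))
    b=np.zeros_like(m);b[g[1]-25:g[1]+50,g[0]-35:g[0]+30]=255;m&=b;m=cv2.morphologyEx(m,cv2.MORPH_OPEN,np.ones((3,3)))
    n,l,st,_=cv2.connectedComponentsWithStats(m);m=(l==1+np.argmax(st[1:,4])).astype(np.uint8)
    m=cv2.morphologyEx(m,cv2.MORPH_CLOSE,np.ones((5,5)))
    cn=max(cv2.findContours(m,cv2.RETR_EXTERNAL,cv2.CHAIN_APPROX_NONE)[0],key=cv2.contourArea)[:,0].astype(np.float32)
    rows=np.nonzero(m.any(1))[0];w=m.sum(1);top=rows[0];rw=rows[0]+np.argmax(w[rows[0]:rows[0]+30]);wm=w[rw]
    cut=rw+0.2*wm
    e=cv2.fitEllipse(cn[cn[:,1]<cut]);print("top",top,"widest",rw,wm,"ell",np.round(e[0],1),np.round(e[1],1),round(e[2]),"tube rows w",w[rows[::6]])
    cen.append(e[0])
    sel=[r for r in rows if r>rw+.55*wm and r<rows[-1]-4]
    mid=np.array([[np.nonzero(m[r])[0].mean(),r] for r in sel]);vx,vy,x0,y0=cv2.fitLine(mid.astype(np.float32),cv2.DIST_HUBER,0,.01,.01).ravel()
    if vy<0:vx,vy=-vx,-vy
    d=rays(c,[[x0,y0],np.array(e[0])]);nrm=np.cross(d[0],d[1]);d2=rays(c,[[x0-20*vx,y0-20*vy],[x0+20*vx,y0+20*vy]]);n2=np.cross(*d2);pl.append((nrm/np.linalg.norm(nrm),n2/np.linalg.norm(n2),len(sel)))
    v=im[g[1]-30:g[1]+55,g[0]-40:g[0]+40].copy();o=np.array([g[0]-40,g[1]-30]);v=cv2.resize(v,None,fx=5,fy=5)
    cv2.ellipse(v,((( e[0][0]-o[0]+.5)*5,(e[0][1]-o[1]+.5)*5),(e[1][0]*5,e[1][1]*5),e[2]),(0,255,0),1);vis.append(v)
    cv2.line(v,tuple(int((a-b)*5) for a,b in zip((x0-20*vx,y0-20*vy),o)),tuple(int((a-b)*5) for a,b in zip((x0+20*vx,y0+20*vy),o)),(255,0,0),1)
p,gap=tri(L[0],cen[0],L[1],cen[1]);print("mouth",p,gap)
for k in(0,1):
    v=np.cross(pl[0][k],pl[1][k]);v/=np.linalg.norm(v);v*=np.sign(v[2]);print("axis",v,"yaw",np.degrees(np.arctan2(v[1],v[0])),"el",np.degrees(np.arcsin(v[2])),pl[0][2],pl[1][2])
# housing edge yaw via depth top face
for c in L:
    u,v=np.meshgrid(np.arange(150,400),np.arange(20,230));uv=np.c_[u.ravel(),v.ravel()];P=pts(c,uv);P=P[(abs(P[:,2]-93)<5)&(np.linalg.norm(P[:,:2]-p[:2],axis=1)<200)]
    r=cv2.minAreaRect(P[:,:2].astype(np.float32));print("housing top",r,np.median(P[:,2]))
cv2.imwrite("pics/ell.png",np.hstack(vis))
E
```

```text
top 187 widest 194 13 ell [220.3 197.6] [10.5 24.5] 39 tube rows w [ 4 12  7]Traceback (most recent call last):
  File "<stdin>", line 16, in <module>
cv2.error: OpenCV(4.12.0) /io/opencv/modules/imgproc/src/linefit.cpp:618: error: (-215:Assertion failed) npoints2 >= 0 || npoints3 >= 0 in function 'fitLine'
```

```bash
python3 - <<'E'
from h import *
import pickle
for i,pp in((0,[(213,158),(225,149),(225,165),(225,180),(205,158),(225,158),(224,195),(140,100)]),(1,[(290,118),(302,108),(302,128),(290,150),(302,118),(275,118)])):
    h=cv2.cvtColor(pickle.load(open(f"t{i}.pkl","rb"))["image"],cv2.COLOR_BGR2HSV);print([h[v,u].tolist() for u,v in pp])
E
```

```text
[[16, 128, 102], [17, 124, 111], [16, 126, 109], [15, 124, 105], [145, 20, 138], [15, 129, 111], [18, 156, 196], [13, 152, 228]]
[[16, 120, 134], [15, 119, 131], [15, 121, 145], [18, 142, 216], [16, 110, 121], [143, 21, 149]]
```

```bash
cat > tube.py <<'E'
from h import *
import pickle
L=[pickle.load(open(f"t{i}.pkl","rb")) for i in(0,1)]
cen=[];pl=[];vis=[]
for c,g in zip(L,((225,158),(302,118))):
    im=c["image"];h=cv2.cvtColor(im,cv2.COLOR_BGR2HSV);m=cv2.inRange(h,(10,70,30),(32,255,255))
    b=np.zeros_like(m);b[g[1]-25:g[1]+48,g[0]-35:g[0]+25]=255;m&=b;m=cv2.morphologyEx(m,cv2.MORPH_OPEN,np.ones((3,3)))
    n,l,st,_=cv2.connectedComponentsWithStats(m);m=(l==l[g[1],g[0]]).astype(np.uint8)
    cn=max(cv2.findContours(m,cv2.RETR_EXTERNAL,cv2.CHAIN_APPROX_NONE)[0],key=cv2.contourArea)[:,0].astype(np.float32)
    rows=np.nonzero(m.any(1))[0];w=m.sum(1);top=rows[0];rw=rows[0]+np.argmax(w[rows[0]:rows[0]+30]);wm=int(w[rw])
    cut=rw+0.2*wm
    e=cv2.fitEllipse(cn[cn[:,1]<cut]);print("top",top,"widest",rw,wm,"ell",np.round(e[0],1),np.round(e[1],1),round(e[2]),"tube rows w",w[rows[::6]])
    cen.append(e[0])
    sel=[r for r in rows if r>rw+.6*wm and r<rows[-1]-6]
    mid=np.array([[np.nonzero(m[r])[0].mean(),r] for r in sel]);vx,vy,x0,y0=cv2.fitLine(mid.astype(np.float32),cv2.DIST_HUBER,0,.01,.01).ravel()
    if vy<0:vx,vy=-vx,-vy
    d=rays(c,[[x0,y0],np.array(e[0])]);nrm=np.cross(d[0],d[1]);pl.append((nrm/np.linalg.norm(nrm),len(sel)))
    v=im[g[1]-30:g[1]+55,g[0]-40:g[0]+40].copy();o=np.array([g[0]-40,g[1]-30]);v=cv2.resize(v,None,fx=5,fy=5)
    cv2.ellipse(v,((( e[0][0]-o[0]+.5)*5,(e[0][1]-o[1]+.5)*5),(e[1][0]*5,e[1][1]*5),e[2]),(0,255,0),1);vis.append(v)
    for r,x in zip(sel,mid[:,0]): cv2.circle(v,(int((x-o[0]+.5)*5),int((r-o[1]+.5)*5)),2,(255,0,0),-1)
p,gap=tri(L[0],cen[0],L[1],cen[1]);print("mouth",p,gap)
v=np.cross(pl[0][0],pl[1][0]);v/=np.linalg.norm(v);v*=np.sign(v[2]);print("axis",v,"yaw",np.degrees(np.arctan2(v[1],v[0])),"el",np.degrees(np.arcsin(v[2])),pl[0][1],pl[1][1])
for c in L:
    u,v=np.meshgrid(np.arange(150,400),np.arange(20,230));uv=np.c_[u.ravel(),v.ravel()];P=pts(c,uv);P=P[(abs(P[:,2]-93)<5)&(np.linalg.norm(P[:,:2]-p[:2],axis=1)<130)]
    r=cv2.minAreaRect(P[:,:2].astype(np.float32));print("housing top",r,np.median(P[:,2]))
cv2.imwrite("pics/ell.png",np.hstack(vis))
E
python3 tube.py
```

```text
top 144 widest 155 30 ell [224.4 156. ] [24.1 29.3] 97 tube rows w [ 9 26 30 27 22 21 21 19 19 12]
top 105 widest 115 30 ell [302.1 117.6] [24.5 30.5] 113 tube rows w [ 9 26 30 29 27 25 24 23 23 22 19]
mouth [ 531.95503001 -236.6442562   158.2400523 ] 0.6257994572905146
axis [0.80816576 0.20527188 0.55202496] yaw 14.25159339913339 el 33.506045160617504 19 25
housing top ((504.000244140625, -243.648193359375), (150.51031494140625, 100.15807342529297), 14.27284049987793) 92.8912356659124
housing top ((504.1529541015625, -243.657470703125), (149.70803833007812, 100.13773345947266), 14.19236946105957) 92.8567858448838
```

View pics/ell.png

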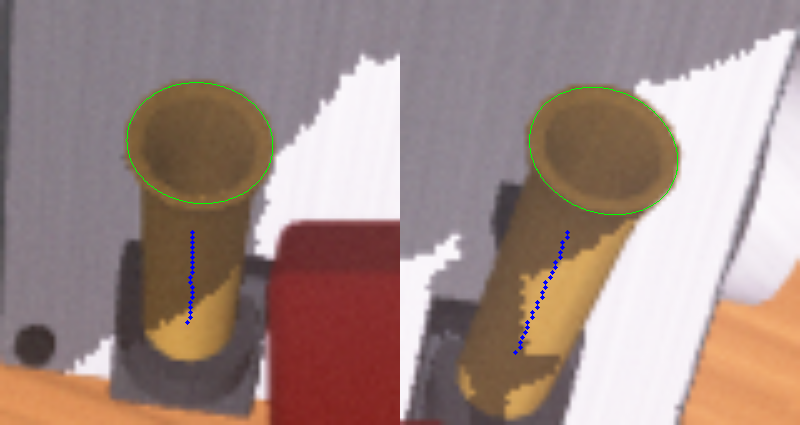

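The fit sits well on the rim in both views. The mouth comes out at (532,-237,158), 2 mm from the stated 160 mm height. Tube yaw and housing yaw agree at 14.2°, and the 33.5° elevation matches 35°. Now the standoff pose.

```bash
cat >> h.py <<'E'
_a,_e=np.radians(14.25),np.radians(35)
U=np.array([np.cos(_e)*np.cos(_a),np.cos(_e)*np.sin(_a),np.sin(_e)]); Z=np.array([-np.sin(_e)*np.cos(_a),-np.sin(_e)*np.sin(_a),np.cos(_e)])
MO=np.array([532.6,-236.5,159.3])+1.0*Z   # rod sits ~1 mm below TCP
E
python3 - <<'E'
from h import *
import pickle
q=att(U);print(bot.ik(list(MO+58*U),q))
bot.move_to(list(MO+165*U),q);bot.dwell(.2)
print(bot.read_state()["clock"],bot.read_state()["ee_pos"],MO+165*U)
c=shot("scene");pickle.dump(c,open("s1.pkl","wb"))
g=proj(c,[MO,MO+30*U,MO+110*U,MO+165*U]).round(1);print(g)
x,y=int(g[0][0]),int(g[0][1]);v=cv2.resize(c["image"][y-50:y+30,x-45:x+75],None,fx=6,fy=6,interpolation=2)
cv2.imwrite("pics/ins.png",v)
E
```

```text
[-0.58656709  0.33890045  1.71188647  0.65921921  0.767533    0.32643411]
10.1 [ 663.05934255 -203.07739876  255.37481168] [ 663.04540637 -203.37108715  254.75926404]
[[209.4 232.4]
 [218.2 229.9]
 [243.5 222.6]
 [262.6 217.1]]
```

View pics/ins.png

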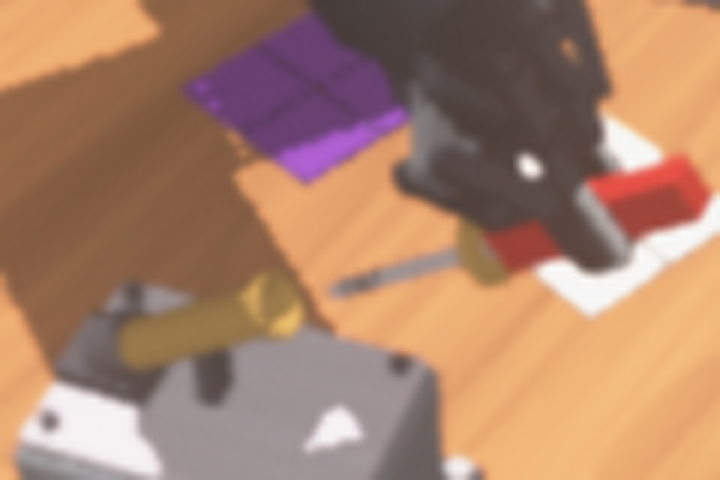

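The scene crop shows the tip at px ≈ (219,230.7), where (218.2,229.9) was predicted for it, lined up with the mouth at ≈ (211,232). I insert now.

```bash
python3 - <<'E'
from h import *
def st(t):
    s=bot.read_state();d=np.array(s["ee_pos"])-MO;print(t,round(s["clock"],2),"along",round(d@U,1),"lat",np.round(d-d@U*U,1),"F",np.round(s["ft_force"],1),"w",round(s["grip_width"],1))
st("0")
h=bot.servo_line(list(MO+100*U),speed=50,until_force=12);st(h)
if not h:
    h=bot.servo_line(list(MO+65*U),speed=50,until_force=12);st(h)
    if not h:
        h=bot.servo_line(list(MO+48*U),speed=15,until_force=15);st(h);bot.dwell(.3);st("end")
E
```

```text
0 10.15 along 165.4 lat [-0.3  0.2  0.3] F [-0.5 -0.6 -1.5] w 14.7
False 11.6 along 100.3 lat [-0. -0.  0.] F [ 0.3 -0.  -2.1] w 14.5
False 12.45 along 65.3 lat [-0.  -0.1  0.1] F [-0.6 -0.7 -3. ] w 14.7
True 13.14 along 56.6 lat [-0.1 -0.1  0.1] F [2.4 0.  1.5] w 15.0
end 13.44 along 56.6 lat [ 0.  -0.1  0. ] F [4.3 0.7 5.2] w 14.8
```

```bash
python3 - <<'E'
from h import *
import pickle
def st(t):
    s=bot.read_state();d=np.array(s["ee_pos"])-MO;print(t,round(s["clock"],2),"along",round(d@U,2),"F",np.round(s["ft_force"],1),"w",round(s["grip_width"],1))
h=bot.servo_line(list(MO+50*U),speed=10,until_force=18);st(h);bot.dwell(.4);st("end")
c=shot("scene");v=cv2.resize(c["image"][182:262,164:284],None,fx=6,fy=6,interpolation=2);cv2.imwrite("pics/in2.png",v)
E
```

```text
True 13.78 along 56.64 F [3.6 0.5 0.7] w 15.0
end 14.18 along 56.63 F [3.1 0.5 1. ] w 15.0
```

View pics/in2.png

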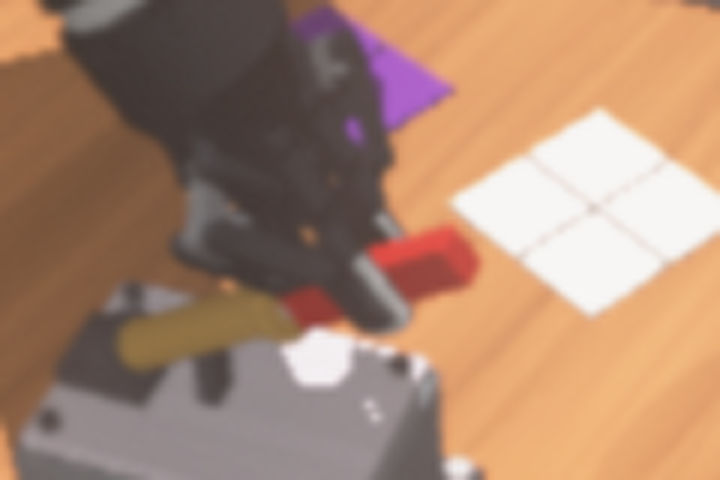

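The picture shows the brass collar seated on the tube's mouth at crop (285,308), and the hard stop repeats at 56.6 mm. Now I draw it out and carry it to the card.

```bash
python3 - <<'E'
from h import *
import pickle
bot.servo_line(list(MO+110*U),speed=60)
bot.servo_line(list(MO+170*U),speed=80);bot.dwell(.2)
s=bot.read_state();print(s["clock"],s["grip_width"],s["grip_force"])
p=MO+170*U
bot.servo_line(list(p+[0,0,60]),speed=120)
a=np.radians(5);u=np.array([np.cos(a),np.sin(a),0])
t=np.array([526,25,200])+134*u
bot.move_to(list(t),att(u));bot.dwell(.8)
s=bot.read_state();print(s["clock"],s["ee_pos"],t,s["grip_width"],s["grip_force"],np.abs(s["qvel"]).max())
S,D=shot("scene"),shot("side")
def ends(c,g):
    h=cv2.cvtColor(c["image"],cv2.COLOR_BGR2HSV);m=cv2.inRange(h,(0,150,60),(7,255,255));b=np.zeros_like(m);x,y=map(int,g);b[y-30:y+30,x-40:x+40]=255;ys,xs=np.nonzero(m&b);return len(xs),np.c_[xs,ys].mean(0)
for c in(S,D): print(proj(c,[t,t-134*u]).round(),ends(c,proj(c,[t])[0]))
g=proj(S,[t-134*u])[0].astype(int);g2=proj(D,[t-134*u])[0].astype(int)
cr=lambda c,g:cv2.resize(c["image"][g[1]-55:g[1]+75,g[0]-65:g[0]+65],(400,400),interpolation=2)
cv2.imwrite("pics/fin.png",np.hstack([cr(S,g),cr(D,g2)]))
E
```

```text
16.375 14.732523094735665 68.92936706542969
18.8667 [659.4934122   36.71180325 200.0149615 ] [659.49008954  36.67886953 200.        ] 15.03135290216141 68.86956810951233 0.0033552535309184406
[[308. 180.]
 [264. 166.]] (143, array([309.84615385, 181.02097902]))
[[214. 164.]
 [251. 170.]] (104, array([214.00961538, 163.90384615]))
```

View pics/fin.png

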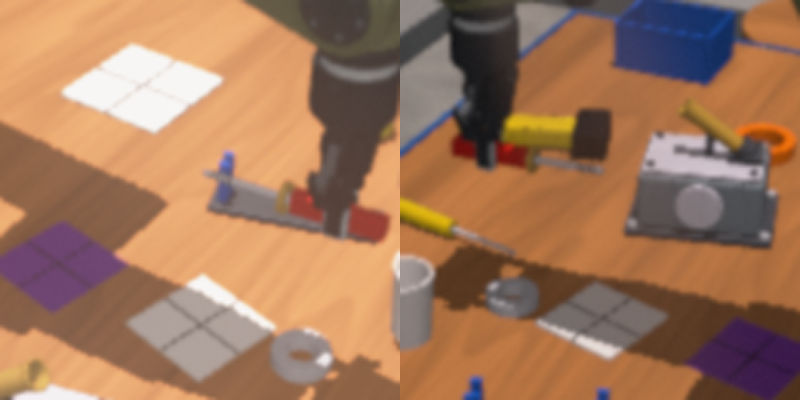

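The final pictures show the rod level and held. The tip is at (205,174) and (202,170) in the two crops, within a few crop pixels of (200,169), where a tip 200 mm above the card's centre should appear.

```bash
python3 -c "
from rig import bot
print(bot.finish_job())"
```

```text
the job is handed in; nothing more can be done
None
```

I handed the job in with the rod fully inserted until the collar stopped on the tube's mouth, drawn right out, and held still and level with its tip about 200 mm above the centre of the small white card; the clock read about 19 s and no verdict came back.

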